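# Lock an engine's crank with the flywheel locking bar

### The job

The crank of the engine on the bench has to be locked before its flywheel nut is undone. With a fingertip, turn the flywheel until the slot in its rim faces the locking bar, then push the bar along its guide into the slot until it is fully home. Leave the bar lying in its guide, and leave the tools and parts around it where they are.

Things in the scene. Friction and masses are not known exactly. Their poses are not given: they have to be found in the camera images.
- engine: motorcycle engine, fixed, lying on its side on two timbers, flywheel uppermost. Origin on the bench top under the crank's axis, z up; +y runs from that axis along the locking bar's guide over the gearbox deck (120 mm above the bench, ends at y = 220 mm), -y to the end of the finned cylinder (y = -275 mm, up to 140 mm high). A sprocket stands on the deck (x 80, y 138, radius 35, top 154 mm)
- crank_axis (a point): centre of the flywheel's upper face, on its vertical axis, 149 mm above the bench. The flywheel is a plain steel disc of 150 mm diameter, 24 mm thick. In its middle the crank nut (radius 14 mm) and crank end rise 17 mm above that face, on a hub of 52 mm diameter, 3 mm high
- guide_end (a point): the end of the bar's guide away from the flywheel, on the engine's y axis 152 mm from the crank's axis, at the top of the bed plate (126 mm above the bench). The guide is a steel bed plate (54 mm wide, y = 89 to 215 mm) with two rails and two straps over the bar (y = 90 to 152 mm, 142 mm high, channel 16.5 mm wide). A gear-change shaft, 148 mm high, stands on the deck at x -63, y 175 mm
- flywheel (a joint): the flywheel's angle about its vertical axis, seen from above positive anticlockwise: 0 (or one full turn, 6.28) when the slot faces the locking bar exactly; it starts between 0.7 and 5.58 and turns freely either way without stops. Turning it takes a steady 6 N or so at a stud; it stays where it is left
- slot_mouth (a point): the middle of the slot's open end, on the flywheel's rim (75 mm from the axis) at the height of the upper face; the slot is 18 mm wide, cut right through the disc's thickness and runs 26 mm inwards from the rim
- stud_a (a point): one of three steel puller studs screwed upright into the flywheel's face, by which it can be pushed round: 12 mm thick, 48 mm high above the face, with a hexagon nut (19 mm across flats, 8 mm high) at its foot. The point is on its axis, 25 mm above the face, 45 mm from the crank's axis. This stud is 60 degrees anticlockwise of the slot (seen from above)
- stud_b (a point): as stud_a, the stud opposite the slot
- stud_c (a point): as stud_a, the stud 60 degrees clockwise of the slot
- bar_nose (a point): tip of the locking bar's rounded nose, at mid-height. The bar (loose steel flat, 14 wide, 10 high, 108 mm long, 0.13 to 0.26 kg) lies on the bed plate in its guide, drawn back, nose 83 to 100 mm from the crank's axis. It slides at 1 to 3 N. Home, its upturned end meets the guide's end (a firm stop), nose 52 mm from the crank's axis; on the rim of a flywheel not lined up it stops short
- bar_heel (a point): middle, 24 mm above the bed plate, of the back face of the bar's upturned end: the face to push on, 108 mm behind the nose. The upturned end is a plate 30 mm wide, 8 mm thick, rising 40 mm above the bed plate (top 166 mm above the bench)
- deep_socket: bystander: steel socket, 26 mm across, 60 mm high, standing on the engine's deck beside the guide; origin under its foot
- short_socket: bystander: steel socket, 24 mm across, 32 mm high, standing on the engine's deck between flywheel and sprocket; origin under its foot
- spanner: bystander: steel spanner 160 mm long, lying on the bench to the left; origin on the bench under its middle
- screwdriver: bystander: screwdriver 220 mm long, lying on the bench to the left; origin under its middle
- tape_roll: bystander: roll of masking tape, 104 mm across, 25 mm high, lying on the bench to the left; origin under its middle
- spray_can: bystander: spray can, 66 mm across, 190 mm high, standing on the bench to the right; origin under its foot
There are look-alikes about, which are no part of the job. What is shaped like the part that bears bar_nose but pink or red is not meant.

How it is judged:
By the outcome, as a careful person would: the job done as asked, in the order asked, and still so for the second after the job is handed in, with the robot touching nothing.
It also fails if it takes over 51 s, if anything falls off the work surface, if the arm or the gripper's body presses on something with over 40 N, if the wrist force passes 120 N, or if a joint passes its speed limit or range.

### The arm

A 7-joint arm with a two-finger parallel gripper is mounted at the origin on the work surface. World frame = base frame: x ahead of the robot, y to its left, z up, the work surface at z = 0. Lengths are in m, angles in rad, forces in N, time in s.
With the tool pointing down it reaches from about 0.4 to 0.875 m from the base axis. Payload 19.3 kg.
Tool frame: the origin (TCP) lies at the very end of the fingers, on their centre line; the grasp point (between the pads) lies 19 mm behind it; z points along the fingers, y is the line along which they close (so a half turn about z gives the same grasp; the last joint's range is limited). The gripper opens to 85 mm and grips with 20 to 120 N. Pads are 22 mm wide; open, the fingers measure 114 mm over their backs; the gripper's body (76 mm by 85 mm) begins 54 mm behind the grasp point. The pads swing forward as they close: fully open they stand 13 mm farther back than shut.
Start: joints at [-1.174, 0.521, -0.036, 1.599, 0.021, 1.021, -0.113], TCP at [0.281, 0.558, 0.21] pointing down, gripper open.
Joint ranges: [-2.91, 2.91], [-0.3, 2.13], [-1.5, 1.42], [0.17, 2.43], [-1.26, 4.41], [0.16, 1.93], [-2.52, 2.52]. Speed limits (rad/s): [1.89, 1.89, 2.39, 2.39, 3.01, 3.01, 3.01].

### API

Orientations are given as [roll, pitch, yaw] about the fixed x, y, z axes, in that order (R = Rz(yaw) Ry(pitch) Rx(roll)).
In Python, from workcell import monitor, optics, job_done gives the robot as it stands.
- The arm moves only by the shell command python3 -m handwheel 'ROWS' [FORCE]. ROWS is JSON, a list of rows, each an object of numbers: "dx", "dy", "dz": the shift along the tool's x, y, z in cm; "wx", "wy", "wz": the turn, a rotation vector about the tool's x, y, z in rad; "claw": the opening in per cent of the stroke, from 0 (shut) to 100 (fully open). A call has 1 to 8 rows; each row shifts and turns the commanded pose from where the row before left it, along the tool's axes as they then stand; what a row does not reach is not made up. A row lasts 1/8 s, in which the tool goes at most 62.5 mm and 10.7 degrees, less where a joint would pass 70% of its speed; a pose out of reach is approached as far as the arm can. A call with a gripper value outside its range is refused whole. The fingers move at their own pace and stop on an object; FORCE is the grip in N (left out, the last holds). Time passes only in rows, so rows that do not move let the fingers close. It gives the time, the measured TCP pose, the force, the opening and the grip force at its end, in the units of the state.
- monitor.observe(): the state, without advancing time (a new reading comes with each control period).
- optics.grab_frame(name): name is "scene" or "top"; returns a dict with "frame" (420x560x3 uint8, blue, green, red), "fovy" (degrees; the focal length in pixels is half the picture's height over the tangent of half this angle, whatever the lens; pixels are square), "cx", "cy" (the principal point, pixels), "k1" (the pictures are not rectified: a ray, as slopes to the right and down, at radius r is drawn at 1 + k1 r^2 times it, then the intrinsics apply), "R" (3x3) and "t" (3): a world point X has camera coordinates R X + t. Camera axes: x right, y down, z forward; pixel columns grow to the right and rows downward; lengths in m; the calibration is good to about 2 mm. A picture is of the moment at which its call begins. There is no depth.
- job_done(): hands the job in; it is judged then, once.
Trained networks look in the newest picture that a camera, given by its name, has taken for a name from the list of things; names that differ only in an ending like _2 or _b are one class to them, and where a whole thing is asked for, a point or a joint stands for the part that bears it (a point fixed in the world has none). Each returns a list of dicts, best first, with "p" (0 to 1); they miss things now and then, are a little off and sometimes report something else, mostly with a low value. They report only what shows in the picture. A call takes as long as a camera call. They do not tell look-alikes from the thing itself.
- optics.masks_of(name, camera): "region" (420x560 bool, what is visible of it) and "rect" ([left, top, width, height] in pixels, round what is visible of it).
The state is a dict: "clock": time; "qpos": joint angles; "qd": joint speeds; "joint_efforts": joint torques, N m; "position": TCP position; "tool_rot": TCP orientation; "force": force on the tool from outside, world axes, zero at the start; "moment": the same for the moment, N m; "grip_width": finger opening in m; "finger_force": force on a finger pad.
Only numpy, scipy, OpenCV 4.12 (cv2) and the standard library are available. Lean on these libraries where they do the work, as an engineer would, in place of code of your own. Each camera call takes 0.05 s, during which the arm holds its last target. There are 200 camera calls.

## Working session

There is one attempt and no reset: what is moved stays moved. The work goes in short steps, Python scripts to look and compute and a shell command to move; the robot and the scene stay as the last step left them, time stands still between calls to the robot, and variables do not carry over. Pictures are saved under pics/ and viewed, at most 10 in all, crops included, and the job is handed in when it is done.

```bash
mkdir -p pics; ls
python3 - <<'E'
from workcell import monitor, optics
import cv2,numpy as np
s=monitor.observe(); print(s)
for c in ("scene","top"):
    f=optics.grab_frame(c); cv2.imwrite(f"pics/{c}0.png",f["frame"])
    print(c,f["fovy"],f["cx"],f["cy"],f["k1"],np.round(f["R"],3).tolist(),np.round(f["t"],3).tolist())
    for n in ["engine","flywheel","stud_a","bar_nose","bar_heel","slot_mouth","deep_socket","short_socket","guide_end","spray_can"]:
        try: print(n,[(round(d["p"],2),list(map(int,d["rect"])),int(d["region"].sum())) for d in optics.masks_of(n,c)])
        except Exception as e: print(n,e)
E
```

```text
pics
{'clock': 0.0, 'qpos': array([-1.17417218,  0.52199448, -0.03635009,  1.59997537,  0.02117727,
        1.02112176, -0.11278067]), 'qd': array([ 1.90427902e-03, -2.32948943e-04,  1.02041933e-03, -1.09320180e-04,
       -1.73270612e-03, -1.32177964e-06,  4.89374957e-04]), 'joint_efforts': array([-1.75703855e-03, -9.27100754e+01,  1.97935089e+00, -3.69936204e+01,
        1.78254145e-02,  8.22803500e-03,  6.67732451e-06]), 'position': array([0.2811397 , 0.55780249, 0.20914935]), 'tool_rot': array([-3.14047858e+00,  4.92222734e-05,  2.67478508e+00]), 'force': array([-0.05593655,  0.35442347, -0.49412205]), 'moment': array([0.03335553, 0.02055453, 0.02339668]), 'finger_force': 0.0, 'grip_width': 0.08545902932256425}
scene 50.924679772566705 282.86276962301395 212.3844720619774 0.024155770194990867 [[0.469, 0.883, -0.011], [0.528, -0.29, -0.798], [-0.708, 0.368, -0.602]] [-0.188, -0.182, 1.505]
engine [(0.66, [157, 190, 226, 153], 18515)]
flywheel [(0.71, [249, 204, 67, 60], 2967), (0.55, [163, 191, 219, 153], 18442)]
stud_a [(0.77, [251, 205, 66, 54], 2935)]
bar_nose [(0.56, [316, 194
[... 602 characters left out ...]
.62, [205, 114, 202, 97], 13282)]
flywheel [(0.88, [265, 129, 63, 60], 2795)]
stud_a [(0.95, [271, 128, 58, 61], 2814)]
bar_nose [(0.8, [213, 222, 13, 33], 178), (0.77, [316, 248, 23, 37], 211), (0.67, [223, 156, 33, 15], 206), (0.53, [265, 232, 26, 32], 177)]
bar_heel [(0.78, [219, 223, 8, 38], 146), (0.69, [220, 156, 31, 16], 244), (0.65, [264, 230, 25, 32], 164)]
slot_mouth [(0.79, [270, 127, 61, 62], 2815), (0.73, [97, 156, 41, 37], 767)]
deep_socket [(0.61, [204, 113, 201, 101], 13167), (0.41, [251, 175, 10, 15], 112)]
short_socket [(0.65, [266, 129, 2, 11], 63)]
guide_end [(0.89, [204, 111, 204, 98], 13195)]
spray_can [(0.88, [416, 184, 48, 29], 1140), (0.25, [269, 128, 62, 63], 2855)]
```

Run:
```python
import cv2,numpy as np
a=cv2.imread("pics/top0.png"); b=cv2.imread("pics/scene0.png")
t=cv2.resize(a[105:255,195:395],None,fx=4,fy=4,interpolation=cv2.INTER_CUBIC)
cv2.imwrite("pics/top0c.png",t)
s=cv2.resize(b[180:280,190:390],None,fx=4,fy=4,interpolation=cv2.INTER_CUBIC)
cv2.imwrite("pics/scene0c.png",s)
```

```text
(no output)
```

View pics/top0.png

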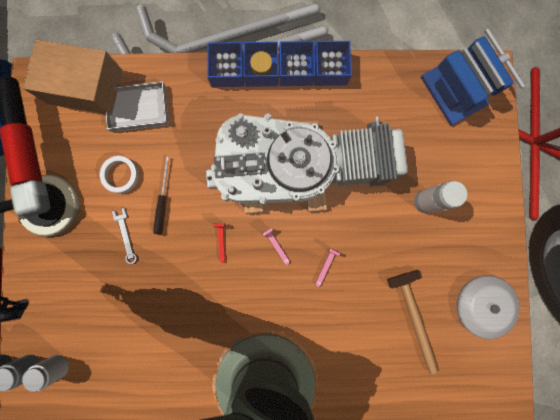

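View pics/top0c.png

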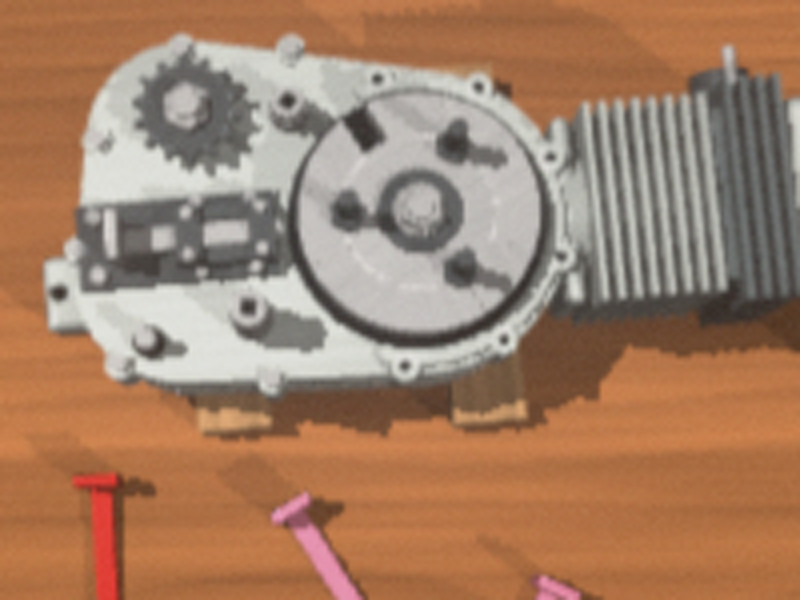

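View pics/scene0c.png

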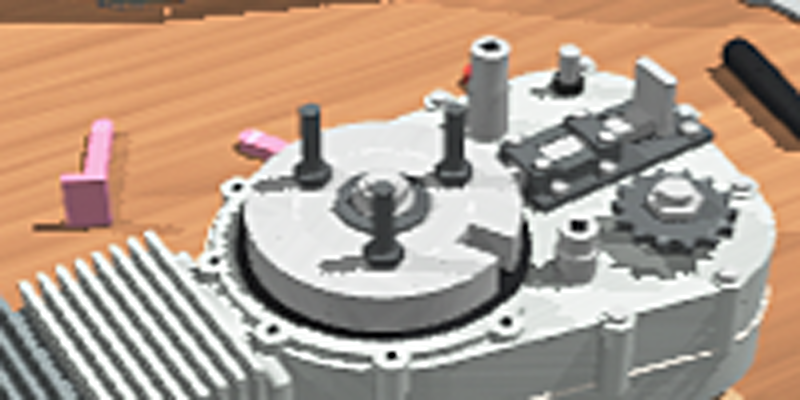

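Top view: engine centre (299,159), guide to its left (213–265, 163), sprocket (242,131), slot at about (286,137), three studs at (282,158), (309,140) and (310,172). Three look-alike bars lie on the bench: red (221,242), pink (277,247) and pink (328,267). The real bar is the grey one in the guide, with its upturned end at about (222,162). The slot is about 58° clockwise of the guide, so the wheel has to turn about 1 rad anticlockwise. Next I fit the engine pose and the flywheel angle.

```bash
cat > h.py <<'E'
import numpy as np,cv2
from scipy.optimize import least_squares
def proj(f,X):
    R=np.array(f["R"]);t=np.array(f["t"]);c=R@np.asarray(X)+t
    s=c[:2]/c[2]; s=s*(1+f["k1"]*(s@s)); F=210/np.tan(np.radians(f["fovy"]/2))
    return s*F+[f["cx"],f["cy"]]
def e2w(p,X):
    c,s=np.cos(p[2]),np.sin(p[2]); x,y,z=X
    return np.array([p[0]+c*x-s*y,p[1]+s*x+c*y,z])
def fw(phi,r,off,z): # off: anticlockwise from slot
    a=phi+off; return (-r*np.sin(a),r*np.cos(a),z)
def crop(u,v,o): return np.array([o[0]+(u+.5)/4-.5,o[1]+(v+.5)/4-.5])
E
python3 - <<'E'
from h import *
from workcell import optics
T=optics.grab_frame("top");S=optics.grab_frame("scene")
import pickle; pickle.dump((T,S),open("cam0.pkl","wb"))
to=(195,105);so=(190,180); R=np.radians
# cam, crop px, function(p)-> engine coords ; p=[ex,ey,yaw,phi,heel y]
P=[("nutT",T,crop(420,210,to),lambda p:(0,0,.166)),
("discT",T,crop(421,212,to),lambda p:(0,0,.149)),
("shaftT",T,crop(148,338,to),lambda p:(-.063,.175,.148)),
("sprT",T,crop(188,105,to),lambda p:(.08,.138,.158)),
("heelT",T,crop(110,231,to),lambda p:(0,p[4]-.004,.166)),
("bedT",T,crop(179,242,to),lambda p:(0,.152,.126)),
("slotT",T,crop(363,128,to),lambda p:fw(p[3],.062,0,.149)),
("stAf",T,crop(348,212,to),lambda p:fw(p[3],.045,R(60),.170)),
("stBf",T,crop(462,268,to),lambda p:fw(p[3],.045,R(180),.170)),
("stCf",T,crop(456,140,to),lambda p:fw(p[3],.045,R(-60),.170)),
("shaftS",S,crop(570,48,so),lambda p:(-.063,.175,.148)),
("heelS",S,crop(656,66,so),lambda p:(0,p[4]-.004,.166)),
("stA",S,crop(456,108,so),lambda p:fw(p[3],.045,R(60),.197)),
("stB",S,crop(310,108,so),lambda p:fw(p[3],.045,R(180),.197)),
("stC",S,crop(382,186,so),lambda p:fw(p[3],.045,R(-60),.197)),
]
def res(p): return np.concatenate([proj(f,e2w(p,g(p)))-u for _,f,u,g in P])
q=least_squares(res,[.5,-.09,0,-1,.2],loss="soft_l1",x_scale=[.01,.01,.1,.1,.01])
print(q.x); p=q.x
for (n,*_),r in zip(P,res(p).reshape(-1,2)): print(n,np.round(r,2))
np.save("p.npy",p)
for n,o in(("A",60),("B",180),("C",-60)): print(n,e2w(p,fw(p[3],.045,R(o),.174)))
print("heel",e2w(p,(0,p[4],.15)),"nose r",p[4]-.108)
from workcell import monitor;print(monitor.observe()["clock"])
import cv2
o=cv2.resize(T["frame"][130:200,200:340],None,fx=5,fy=5,interpolation=cv2.INTER_CUBIC)
def m(X,col):
    u=proj(T,e2w(p,X)); u=((u-[200,130]+.5)*5-.5).astype(int); cv2.circle(o,tuple(map(int,u)),3,col,-1)
for a in np.arange(0,6.28,.26): m(fw(a,.075,0,.149),(0,0,255))
for x in(-.027,.027):
  for y in(.089,.215): m((x,y,.126),(255,0,0))
for w in(-.009,.009):
  for r in(.075,.049): m(e2w((0,0,p[3]),(w,r,.149)),(0,200,0))
for k in(60,180,-60): m(fw(p[3],.045,R(k),.197),(255,0,255))
for x in(-.015,.015):
  for d in(0,.008): m((x,p[4]-d,.166),(0,255,255))
m((0,p[4]-.108,.131),(0,255,255))
cv2.imwrite("pics/fit.png",o)
E
```

```text
[ 0.59477804 -0.09651222  0.07292858 -1.08565414  0.19350642]
nutT [ 0.14 -0.57]
discT [-0.55  0.4 ]
shaftT [-0.99  0.24]
sprT [-0.87 -0.72]
heelT [-0.26  0.83]
bedT [-0.59 -0.08]
slotT [0.31 0.7 ]
stAf [-0.37 -0.56]
stBf [-0.06  0.07]
stCf [-0.36  0.35]
shaftS [-0.43  1.12]
heelS [-0.07  1.15]
stA [-0.84  0.32]
stB [-0.63  0.63]
stC [-0.43  0.71]
A [ 0.59322711 -0.05153895  0.174     ]
B [ 0.55660552 -0.120342    0.174     ]
C [ 0.6345015 -0.1176557  0.174    ]
heel [0.5806784  0.09647984 0.15      ] nose r 0.08550642180023961
1.2
```

View pics/fit.png

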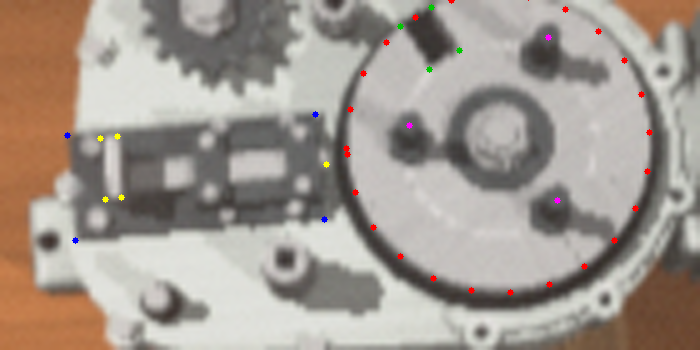

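Fit residuals are about 1 px or less. The engine origin is at (0.595, −0.097) with yaw 0.073, the flywheel is at −1.086 rad (5.2), and the nose is 85.5 mm from the axis, which agrees with the description. I'll push stud_b anticlockwise with shut fingers. First comes the transfer, with the fingers closing on the way.

```bash
python3 -m handwheel '[{"dx":-3.8,"dy":-3.2,"dz":-0.6,"claw":0},{"dx":-3.8,"dy":-3.2,"dz":-0.6,"claw":0},{"dx":-3.8,"dy":-3.2,"dz":-0.6,"claw":0},{"dx":-3.8,"dy":-3.2,"dz":-0.6,"claw":0},{"dx":-3.8,"dy":-3.2,"dz":-0.6,"claw":0},{"dx":-3.8,"dy":-3.2,"claw":0},{"dx":-3.8,"dy":-3.2,"claw":0},{"dx":-3.8,"dy":-3.2,"claw":0}]' 40; python3 -c "
from workcell import monitor as m;s=m.observe();print(s['qpos'].round(3))"
```

```text
[-1.174  0.521 -0.036  1.599  0.021  1.021 -0.113]schema error: expected keys dx, dy, dz, wx, wy, wz, claw
```

```bash
python3 -m handwheel '[{"dx":-3.8,"dy":-3.2,"dz":-0.6,"wx":0,"wy":0,"wz":0,"claw":0},{"dx":-3.8,"dy":-3.2,"dz":-0.6,"wx":0,"wy":0,"wz":0,"claw":0},{"dx":-3.8,"dy":-3.2,"dz":-0.6,"wx":0,"wy":0,"wz":0,"claw":0},{"dx":-3.8,"dy":-3.2,"dz":-0.6,"wx":0,"wy":0,"wz":0,"claw":0},{"dx":-3.8,"dy":-3.2,"dz":-0.6,"wx":0,"wy":0,"wz":0,"claw":0},{"dx":-3.8,"dy":-3.2,"dz":0,"wx":0,"wy":0,"wz":0,"claw":0},{"dx":-3.8,"dy":-3.2,"dz":0,"wx":0,"wy":0,"wz":0,"claw":0},{"dx":-3.8,"dy":-3.2,"dz":0,"wx":0,"wy":0,"wz":0,"claw":0}]' 40; python3 -c "
from workcell import monitor as m;s=m.observe();print(s['qpos'].round(3))"
```

```text
clock: 2.2
position: [0.4381, 0.1912, 0.2399]
tool_rot: [3.141, 0.0, 2.675]
force: [1.8, 0.9, -0.4]
grip_width: -0.0002
finger_force: 0.0
[-0.606  0.251  0.086  1.942 -0.026  0.949  0.596]
```

```bash
python3 -m handwheel '[{"dx":-3.75,"dy":-3.25,"dz":0,"wx":0,"wy":0,"wz":0,"claw":0},{"dx":-3.75,"dy":-3.25,"dz":0,"wx":0,"wy":0,"wz":0,"claw":0},{"dx":-3.75,"dy":-3.25,"dz":0,"wx":0,"wy":0,"wz":0,"claw":0},{"dx":-3.75,"dy":-3.25,"dz":0,"wx":0,"wy":0,"wz":0,"claw":0},{"dx":-3.75,"dy":-3.25,"dz":0,"wx":0,"wy":0,"wz":0,"claw":0},{"dx":-3.75,"dy":-3.25,"dz":0,"wx":0,"wy":0,"wz":0,"claw":0},{"dx":0,"dy":0,"dz":0,"wx":0,"wy":0,"wz":0.18,"claw":0},{"dx":0,"dy":0,"dz":0,"wx":0,"wy":0,"wz":0.18,"claw":0}]' 
python3 -m handwheel '[{"dx":0,"dy":0,"dz":0,"wx":0,"wy":0,"wz":0.18,"claw":0},{"dx":0,"dy":0,"dz":0,"wx":0,"wy":0,"wz":0.18,"claw":0},{"dx":0,"dy":0,"dz":0,"wx":0,"wy":0,"wz":0.18,"claw":0},{"dx":0,"dy":0,"dz":0,"wx":0,"wy":0,"wz":0.18,"claw":0},{"dx":0,"dy":0,"dz":0,"wx":0,"wy":0,"wz":0.18,"claw":0},{"dx":0,"dy":0,"dz":0,"wx":0,"wy":0,"wz":0.12,"claw":0},{"dx":0,"dy":0,"dz":0,"wx":0,"wy":0,"wz":0,"claw":0}]'; python3 -c "
from workcell import monitor as m;s=m.observe();print(s['qpos'].round(3))"
```

```text
clock: 3.2
position: [0.5507, -0.0835, 0.2396]
tool_rot: [-3.141, -0.0, 2.308]
force: [-0.3, 0.5, 0.2]
grip_width: 0.0003
finger_force: 0.0
clock: 4.08
position: [0.5507, -0.0825, 0.2397]
tool_rot: [-3.142, 0.0, 1.296]
force: [0.9, 0.8, -1.4]
grip_width: -0.0004
finger_force: 0.0
[-0.353  0.427  0.546  1.768 -0.256  1.017  0.014]
```

```bash
python3 -m handwheel '[{"dx":0,"dy":0,"dz":2.3,"wx":0,"wy":0,"wz":0,"claw":0},{"dx":0,"dy":0,"dz":2.3,"wx":0,"wy":0,"wz":0,"claw":0},{"dx":0,"dy":0,"dz":2.2,"wx":0,"wy":0,"wz":0,"claw":0},{"dx":0,"dy":0,"dz":0,"wx":0,"wy":0,"wz":0,"claw":0},{"dx":-0.46,"dy":0.02,"dz":0,"wx":0,"wy":0,"wz":-0.1,"claw":0},{"dx":-0.46,"dy":0.02,"dz":0,"wx":0,"wy":0,"wz":-0.1,"claw":0},{"dx":-0.46,"dy":0.02,"dz":0,"wx":0,"wy":0,"wz":-0.1,"claw":0},{"dx":-0.46,"dy":0.02,"dz":0,"wx":0,"wy":0,"wz":-0.1,"claw":0}]' 
python3 -m handwheel '[{"dx":-0.37,"dy":0.015,"dz":0,"wx":0,"wy":0,"wz":-0.08,"claw":0},{"dx":-0.37,"dy":0.015,"dz":0,"wx":0,"wy":0,"wz":-0.08,"claw":0},{"dx":-0.37,"dy":0.015,"dz":0,"wx":0,"wy":0,"wz":-0.08,"claw":0},{"dx":-0.37,"dy":0.015,"dz":0,"wx":0,"wy":0,"wz":-0.08,"claw":0}]'
```

```text
clock: 5.08
position: [0.5497, -0.1013, 0.173]
tool_rot: [3.14, 0.0, 1.7]
force: [-0.4, -0.2, 0.8]
grip_width: -0.0001
finger_force: 0.0
clock: 5.58
position: [0.5532, -0.1146, 0.1729]
tool_rot: [3.141, -0.001, 2.02]
force: [-4.2, 4.3, 4.4]
grip_width: 0.0001
finger_force: 3.7
```

```bash
python3 -m handwheel '[{"dx":-0.37,"dy":0.015,"dz":0,"wx":0,"wy":0,"wz":-0.08,"claw":0},{"dx":-0.37,"dy":0.015,"dz":0,"wx":0,"wy":0,"wz":-0.08,"claw":0},{"dx":-0.37,"dy":0.015,"dz":0,"wx":0,"wy":0,"wz":-0.08,"claw":0},{"dx":-0.37,"dy":0.015,"dz":0,"wx":0,"wy":0,"wz":-0.08,"claw":0},{"dx":-0.37,"dy":0.015,"dz":0,"wx":0,"wy":0,"wz":-0.08,"claw":0},{"dx":-0.37,"dy":0.015,"dz":0,"wx":0,"wy":0,"wz":-0.08,"claw":0},{"dx":-0.37,"dy":0.015,"dz":0,"wx":0,"wy":0,"wz":-0.08,"claw":0},{"dx":0,"dy":0,"dz":0,"wx":0,"wy":0,"wz":0,"claw":0}]'
python3 - <<'E'
from workcell import optics
import cv2
T=optics.grab_frame("top")["frame"];S=optics.grab_frame("scene")["frame"]
a=cv2.resize(T[125:200,205:355],None,fx=4,fy=4,interpolation=cv2.INTER_CUBIC)
b=cv2.resize(S[185:260,230:380],None,fx=4,fy=4,interpolation=cv2.INTER_CUBIC)
import numpy as np
cv2.imwrite("pics/turn1.png",np.vstack([a,b]))
E
```

```text
clock: 6.58
position: [0.5704, -0.1346, 0.1728]
tool_rot: [3.141, 0.001, 2.576]
force: [-2.7, 0.1, 4.3]
grip_width: -0.0
finger_force: 2.4
```

View pics/turn1.png

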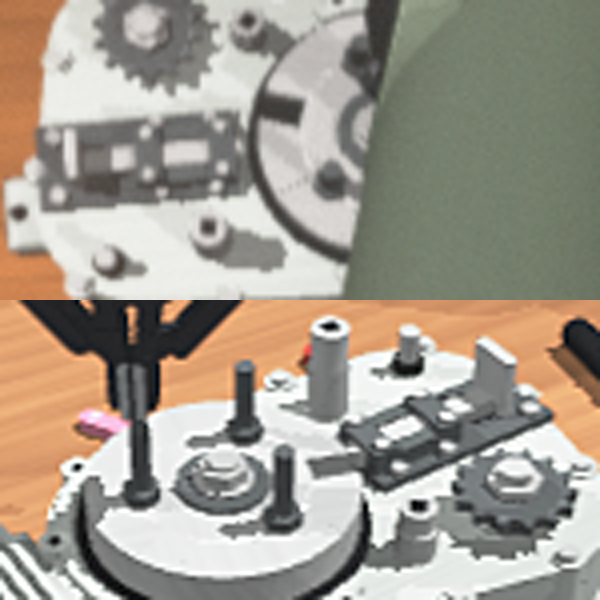

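Top view: slot at crop (283,107), not quite at the guide line yet, and stud_a at (331,178). Scene view: stud tops at (244,67) and (285,152). Now to compute the remaining angle.

```bash
cat >> h.py <<'E'
def phi_from(P,x0):
    p=np.load("p.npy")
    # per-camera bias measured on the first fit (predicted - seen)
    B={"T":np.array([-.3,.1]),"S":np.array([-.55,.7])}
    f=lambda a:np.concatenate([proj(F,e2w(p,fw(a[0],r,np.radians(o),z)))-u-B[k] for k,F,u,r,o,z in P])
    q=least_squares(f,[x0]); return q.x[0],f(q.x).reshape(-1,2).round(2)
E
python3 - <<'E'
from h import *
import pickle
T,S=pickle.load(open("cam0.pkl","rb"))
to=(205,125);so=(230,185)
P=[("T",T,crop(283,107,to),.062,0,.149),("T",T,crop(330,178,to),.045,60,.170),("T",T,crop(360,58,to),.045,-60,.170),
("S",S,crop(244,67,so),.045,60,.197),("S",S,crop(285,152,so),.045,-60,.197)]
for i in range(5): print(phi_from(P[i:i+1],-.3))
print(phi_from(P,-.3))
E
```

```text
(np.float64(-0.35383854643629986), array([[0.02, 0.01]]))
(np.float64(-0.34345163898592035), array([[-0.03,  0.03]]))
(np.float64(-0.3046794868048413), array([[-0.14, -0.44]]))
(np.float64(-0.3122212757228296), array([[ 0.1 , -0.67]]))
(np.float64(-0.31429428429266426), array([[-0.32, -0.51]]))
(np.float64(-0.3291929226827243), array([[-0.13,  0.59],
       [ 0.16,  0.22],
       [ 0.3 , -0.57],
       [ 0.44, -0.61],
       [-0.55, -0.37]]))
```

```bash
python3 -m handwheel '[{"dx":-0.37,"dy":0.015,"dz":0,"wx":0,"wy":0,"wz":-0.08,"claw":0},{"dx":-0.37,"dy":0.015,"dz":0,"wx":0,"wy":0,"wz":-0.08,"claw":0},{"dx":-0.37,"dy":0.015,"dz":0,"wx":0,"wy":0,"wz":-0.08,"claw":0},{"dx":-0.23,"dy":0.01,"dz":0,"wx":0,"wy":0,"wz":-0.05,"claw":0},{"dx":0,"dy":0,"dz":0,"wx":0,"wy":0,"wz":0,"claw":0}]'
python3 - <<'E'
from workcell import optics
import cv2
T=optics.grab_frame("top")["frame"];S=optics.grab_frame("scene")["frame"]
a=cv2.resize(T[135:190,205:305],None,fx=6,fy=6,interpolation=cv2.INTER_CUBIC)
b=cv2.resize(S[190:235,250:350],None,fx=6,fy=6,interpolation=cv2.INTER_CUBIC)
import numpy as np
cv2.imwrite("pics/turn2.png",np.vstack([a,b]))
E
```

```text
clock: 7.3
position: [0.5826, -0.1399, 0.1723]
tool_rot: [-3.141, 0.0, 2.865]
force: [-3.9, 0.6, 6.3]
grip_width: -0.0001
finger_force: 3.5
```

View pics/turn2.png

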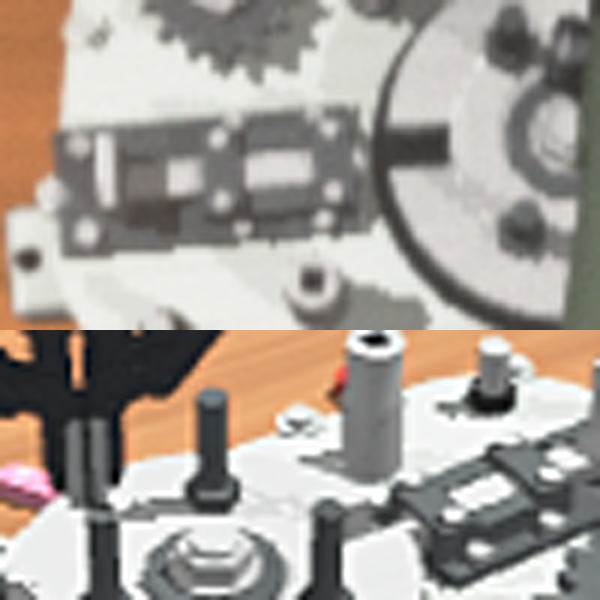

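Run:
```python
from h import *
import pickle
T,S=pickle.load(open("cam0.pkl","rb"))
crop6=lambda u,v,o:np.array([o[0]+(u+.5)/6-.5,o[1]+(v+.5)/6-.5])
to=(205,135);so=(250,190)
P=[("T",T,crop6(418,146,to),.062,0,.149),("T",T,crop6(522,227,to),.045,60,.170),("T",T,crop6(512,38,to),.045,-60,.170),
("S",S,crop6(212,398-330,so),.045,60,.197),("S",S,crop6(328,508-330,so),.045,-60,.197)]
for i in range(5): print(phi_from(P[i:i+1],-.03))
print(phi_from(P,-.03))
p=np.load("p.npy")
for X in [(0,.062,.149),(0,.075,.149),(0,.152,.126),(0,.089,.126),(-.027,.09,.126),(.027,.09,.126),(-.027,.215,.126),(.027,.215,.126)]:
    print(X,((proj(T,e2w(p,X))-to+.5)*6-.5).round(0))
```

```text
(np.float64(-0.04605053896870225), array([[ 0.28, -0.01]]))
(np.float64(-0.044974896837415596), array([[ 0.01, -0.01]]))
(np.float64(-0.027333744535247152), array([[-0.05, -0.08]]))
(np.float64(-0.026168962651849214), array([[-0.01, -0.6 ]]))
(np.float64(-0.03673975043349276), array([[-0.14, -0.12]]))
(np.float64(-0.037289930737488534), array([[ 0.28,  0.21],
       [ 0.13,  0.05],
       [ 0.1 , -0.18],
       [ 0.22, -0.61],
       [-0.15, -0.12]]))
(0, 0.062, 0.149) [418. 153.]
(0, 0.075, 0.149) [387. 156.]
(0, 0.152, 0.126) [205. 183.]
(0, 0.089, 0.126) [354. 170.]
(-0.027, 0.09, 0.126) [357. 233.]
(0.027, 0.09, 0.126) [347. 107.]
(-0.027, 0.215, 0.126) [ 61. 259.]
(0.027, 0.215, 0.126) [ 51. 133.]
```

```bash
python3 -m handwheel '[{"dx":-0.18,"dy":0.005,"dz":0,"wx":0,"wy":0,"wz":-0.04,"claw":0},{"dx":0,"dy":0,"dz":0,"wx":0,"wy":0,"wz":0,"claw":0},{"dx":0.4,"dy":0,"dz":0,"wx":0,"wy":0,"wz":0,"claw":0},{"dx":0.5,"dy":0,"dz":0,"wx":0,"wy":0,"wz":0,"claw":0},{"dx":0,"dy":0,"dz":-2.3,"wx":0,"wy":0,"wz":0,"claw":0},{"dx":0,"dy":0,"dz":-2.3,"wx":0,"wy":0,"wz":0,"claw":0},{"dx":0,"dy":0,"dz":-2.2,"wx":0,"wy":0,"wz":0,"claw":0}]'
python3 - <<'E'
from h import *
from workcell import monitor as m
s=m.observe();p=np.load("p.npy");g=e2w(p,(0,.22,.24));d=g-s["position"];y=s["tool_rot"][2]
print(g,100*(d[0]*np.cos(y)+d[1]*np.sin(y)),100*(d[0]*np.sin(y)-d[1]*np.cos(y)),"wz",y-1.644,s["qpos"].round(2))
E
```

```text
clock: 8.28
position: [0.5753, -0.138, 0.2405]
tool_rot: [-3.141, 0.0, 2.905]
force: [0.5, -0.0, -0.5]
grip_width: -0.0002
finger_force: 0.0
[0.57874797 0.122903   0.24      ] 5.793169042712711 25.443586421588332 wz 1.260501376107469 [ 0.07  0.44  0.09  1.66 -0.05  1.04  1.51]
```

```bash
python3 -m handwheel '[{"dx":1.16,"dy":5.1,"dz":0,"wx":0,"wy":0,"wz":0,"claw":0},{"dx":1.16,"dy":5.1,"dz":0,"wx":0,"wy":0,"wz":0,"claw":0},{"dx":1.16,"dy":5.1,"dz":0,"wx":0,"wy":0,"wz":0,"claw":0},{"dx":1.16,"dy":5.1,"dz":0,"wx":0,"wy":0,"wz":0,"claw":0},{"dx":1.16,"dy":5.05,"dz":0,"wx":0,"wy":0,"wz":0,"claw":0},{"dx":0,"dy":0,"dz":0,"wx":0,"wy":0,"wz":0.18,"claw":0},{"dx":0,"dy":0,"dz":0,"wx":0,"wy":0,"wz":0.18,"claw":0},{"dx":0,"dy":0,"dz":0,"wx":0,"wy":0,"wz":0.18,"claw":0}]' >/dev/null; python3 -m handwheel '[{"dx":0,"dy":0,"dz":0,"wx":0,"wy":0,"wz":0.18,"claw":0},{"dx":0,"dy":0,"dz":0,"wx":0,"wy":0,"wz":0.18,"claw":0},{"dx":0,"dy":0,"dz":0,"wx":0,"wy":0,"wz":0.18,"claw":0},{"dx":0,"dy":0,"dz":0,"wx":0,"wy":0,"wz":0.18,"claw":0},{"dx":0,"dy":0,"dz":0,"wx":0,"wy":0,"wz":0,"claw":0}]'
python3 - <<'E'
from workcell import optics
import cv2
import numpy as np
T=optics.grab_frame("top")["frame"];S=optics.grab_frame("scene")["frame"]
a=cv2.resize(T[130:190,230:330],None,fx=6,fy=6,interpolation=cv2.INTER_CUBIC)
b=cv2.resize(S[180:220,270:370],None,fx=6,fy=6,interpolation=cv2.INTER_CUBIC)
cv2.imwrite("pics/turn3.png",np.vstack([a,b]))
E
```

```text
clock: 9.9
position: [0.5786, 0.1231, 0.2397]
tool_rot: [3.142, 0.0, 1.646]
force: [-1.6, 0.8, 0.4]
grip_width: 0.0
finger_force: 0.0
```

View pics/turn3.png

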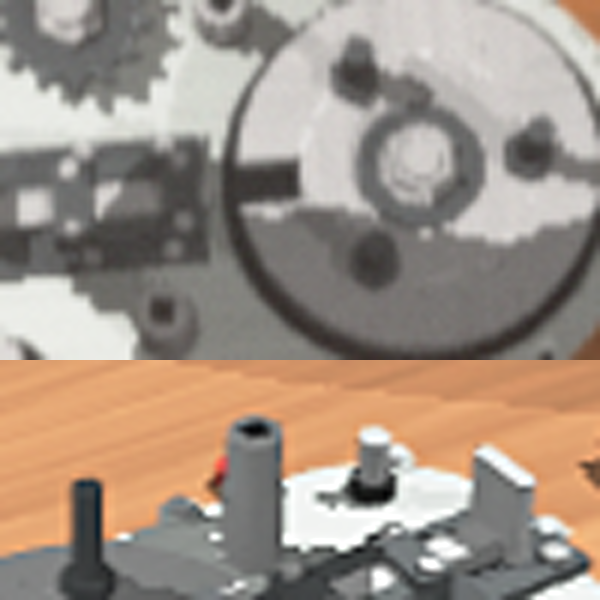

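Top view: slot at crop (268,181), studs at (372,258), (358,73) and (530,152). The scene view shows the bar's upturned end at (503,500) with nothing behind it. Checking the angle.

Run:
```python
from h import *
import pickle
T,S=pickle.load(open("cam0.pkl","rb"))
crop6=lambda u,v,o:np.array([o[0]+(u+.5)/6-.5,o[1]+(v+.5)/6-.5])
to=(230,130)
P=[("T",T,crop6(268,181,to),.062,0,.149),("T",T,crop6(372,258,to),.045,60,.170),("T",T,crop6(358,73,to),.045,-60,.170),
("T",T,crop6(530,152,to),.045,180,.170)]
for i in range(4): print(phi_from(P[i:i+1],-.03))
print(phi_from(P,-.03))
p=np.load("p.npy")
print(((proj(T,e2w(p,(0,.062,.149)))-to+.5)*6-.5).round(0))
```

```text
(np.float64(-0.01284918121171483), array([[ 0.32, -0.02]]))
(np.float64(-0.040913764944613525), array([[ 0.07, -0.14]]))
(np.float64(0.028924508023526124), array([[-0.24, -0.33]]))
(np.float64(-0.016936863691293345), array([[ 0.81, -0.07]]))
(np.float64(-0.011227879661643066), array([[ 0.33,  0.02],
       [ 0.57,  0.1 ],
       [ 0.37, -0.75],
       [ 0.8 , -0.17]]))
[268. 183.]
```

```bash
python3 -m handwheel '[{"dx":0,"dy":0,"dz":3,"wx":0,"wy":0,"wz":0,"claw":0},{"dx":0,"dy":0,"dz":3,"wx":0,"wy":0,"wz":0,"claw":0},{"dx":0,"dy":0,"dz":2.5,"wx":0,"wy":0,"wz":0,"claw":0},{"dx":0,"dy":0,"dz":1.2,"wx":0,"wy":0,"wz":0,"claw":0},{"dx":0,"dy":0,"dz":0,"wx":0,"wy":0,"wz":0,"claw":0},{"dx":-0.6,"dy":0,"dz":0,"wx":0,"wy":0,"wz":0,"claw":0},{"dx":-0.6,"dy":0,"dz":0,"wx":0,"wy":0,"wz":0,"claw":0},{"dx":-0.4,"dy":0,"dz":0,"wx":0,"wy":0,"wz":0,"claw":0}]'
python3 -m handwheel '[{"dx":-0.4,"dy":0,"dz":0,"wx":0,"wy":0,"wz":0,"claw":0},{"dx":-0.4,"dy":0,"dz":0,"wx":0,"wy":0,"wz":0,"claw":0},{"dx":-0.2,"dy":0,"dz":0,"wx":0,"wy":0,"wz":0,"claw":0}]'
python3 -m handwheel '[{"dx":-0.3,"dy":0,"dz":0,"wx":0,"wy":0,"wz":0,"claw":0},{"dx":-0.3,"dy":0,"dz":0,"wx":0,"wy":0,"wz":0,"claw":0}]'
```

```text
clock: 11.0
position: [0.5803, 0.1064, 0.1432]
tool_rot: [3.141, -0.0, 1.644]
force: [-0.8, 0.8, -0.3]
grip_width: 0.0002
finger_force: 0.0
clock: 11.38
position: [0.5809, 0.0971, 0.1429]
tool_rot: [3.141, -0.0, 1.645]
force: [0.1, 3.9, 3.6]
grip_width: 0.0002
finger_force: 2.7
clock: 11.62
position: [0.5813, 0.0912, 0.1428]
tool_rot: [3.141, -0.0, 1.645]
force: [-0.6, 4.9, 4.7]
grip_width: -0.0002
finger_force: 3.5
```

```bash
for i in 1; do python3 -m handwheel '[{"dx":-0.3,"dy":0,"dz":0,"wx":0,"wy":0,"wz":0,"claw":0},{"dx":-0.3,"dy":0,"dz":0,"wx":0,"wy":0,"wz":0,"claw":0}]'; done
python3 -m handwheel '[{"dx":-0.3,"dy":0,"dz":0,"wx":0,"wy":0,"wz":0,"claw":0},{"dx":-0.3,"dy":0,"dz":0,"wx":0,"wy":0,"wz":0,"claw":0}]'
```

```text
clock: 11.88
position: [0.5817, 0.0851, 0.1428]
tool_rot: [3.141, -0.0, 1.645]
force: [-0.7, 5.4, 5.3]
grip_width: 0.0001
finger_force: 3.7
clock: 12.12
position: [0.5822, 0.0791, 0.1428]
tool_rot: [3.141, -0.0, 1.645]
force: [-0.2, 5.1, 4.8]
grip_width: -0.0
finger_force: 3.7
```

```bash
python3 -m handwheel '[{"dx":-0.3,"dy":0,"dz":0,"wx":0,"wy":0,"wz":0,"claw":0},{"dx":-0.3,"dy":0,"dz":0,"wx":0,"wy":0,"wz":0,"claw":0}]'
python3 -m handwheel '[{"dx":-0.3,"dy":0,"dz":0,"wx":0,"wy":0,"wz":0,"claw":0}]'
python3 -m handwheel '[{"dx":-0.2,"dy":0,"dz":0,"wx":0,"wy":0,"wz":0,"claw":0}]'
python3 -m handwheel '[{"dx":-0.2,"dy":0,"dz":0,"wx":0,"wy":0,"wz":0,"claw":0}]'
```

```text
clock: 12.38
position: [0.5826, 0.0731, 0.1428]
tool_rot: [3.141, -0.0, 1.645]
force: [0.2, 4.8, 5.3]
grip_width: -0.0002
finger_force: 3.7
clock: 12.5
position: [0.5827, 0.0722, 0.1428]
tool_rot: [3.142, -0.003, 1.646]
force: [-3.6, 22.7, 7.2]
grip_width: 0.0
finger_force: 10.7
clock: 12.62
position: [0.5827, 0.072, 0.1429]
tool_rot: [3.142, -0.005, 1.647]
force: [-3.2, 30.1, 7.7]
grip_width: -0.0001
finger_force: 13.1
clock: 12.75
position: [0.5827, 0.0719, 0.1429]
tool_rot: [3.142, -0.006, 1.649]
force: [-5.5, 37.7, 8.7]
grip_width: -0.0001
finger_force: 16.5
```

The bar has hit a firm stop at the expected home position. I'll back off, lift clear and look.

```bash
python3 -m handwheel '[{"dx":0.6,"dy":0,"dz":0,"wx":0,"wy":0,"wz":0,"claw":0},{"dx":1.2,"dy":0,"dz":0,"wx":0,"wy":0,"wz":0,"claw":0},{"dx":1.2,"dy":0,"dz":0,"wx":0,"wy":0,"wz":0,"claw":0},{"dx":0,"dy":0,"dz":-3,"wx":0,"wy":0,"wz":0,"claw":0},{"dx":0,"dy":0,"dz":-3,"wx":0,"wy":0,"wz":0,"claw":0},{"dx":0,"dy":0,"dz":-3,"wx":0,"wy":0,"wz":0,"claw":0},{"dx":5,"dy":0,"dz":0,"wx":0,"wy":0,"wz":0,"claw":0},{"dx":5,"dy":0,"dz":0,"wx":0,"wy":0,"wz":0,"claw":0}]'
python3 -m handwheel '[{"dx":5,"dy":0,"dz":0,"wx":0,"wy":0,"wz":0,"claw":0},{"dx":0,"dy":0,"dz":0,"wx":0,"wy":0,"wz":0,"claw":0}]' >/dev/null
python3 - <<'E'
from workcell import optics
import cv2
import numpy as np
T=optics.grab_frame("top")["frame"];S=optics.grab_frame("scene")["frame"]
a=cv2.resize(T[115:190,200:350],None,fx=4,fy=4,interpolation=cv2.INTER_CUBIC)
b=cv2.resize(S[185:255,235:385],None,fx=4,fy=4,interpolation=cv2.INTER_CUBIC)
cv2.imwrite("pics/end.png",np.vstack([a,b]))
E
```

```text
clock: 13.75
position: [0.5733, 0.197, 0.233]
tool_rot: [3.141, 0.0, 1.643]
force: [0.5, 0.5, 0.5]
grip_width: -0.0
finger_force: 0.0
```

View pics/end.png

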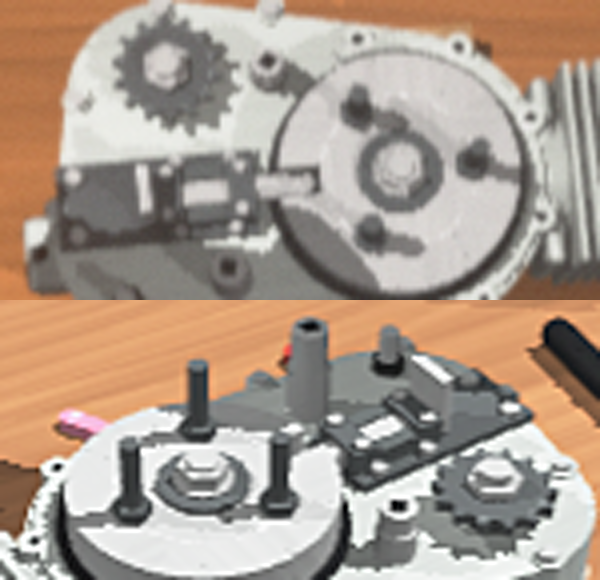

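The picture shows the bar's nose in the slot at (300,183). Its upturned end is against the guide's end at (145,188), and the sockets stand where they were. The robot touches nothing, so I hand the job in.

```bash
python3 -c "
from workcell import job_done
print(job_done())"
```

```text
the job is handed in; nothing more can be done
None
```

The flywheel's slot is turned to face the locking bar, and the bar is pushed fully home against its stop, lying in its guide; the sockets beside it look unmoved, the arm is clear, and the job was handed in at about 14 s.

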